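# Pack and wedge the terrace of a house model

## Task

The terrace deck that juts out of the house model has just been glued and needs propping. Slide the plywood packing strips in under the middle of its front edge, one on top of another, each until it meets the house wall, two or three of them as the gap needs, then push the wedge in on top, thin end first, until you feel it wedged firmly between the stack and the deck, without prising the deck up. Do not let go: finish while still gripping the wedge and holding it tight in the gap, with your fingers clear of the deck, and leave the other things on the bench alone.

Things in the scene. Friction and masses are not known exactly. Their poses are not given: they have to be found in the camera images.
- site_board: fixed wooden model base board, 400 (x) x 240 (y) x 12 thick, lying on the bench; origin at the centre of its underside, so its top, on which the strips go, is at z = 0.012 m; x points away from the robot, towards the house
- house: fixed white house model, about 140 deep x 170 wide x 100 tall above the board, standing on the far half of the board; origin near the middle of its depth, at the middle of its width and 30 below the underside of the deck; x points away from the robot; its flat front wall, where the strips stop, lies in the plane x = -60 mm of this frame and carries the deck, which juts out 90 further towards the robot
- deck_edge (a point): the middle of the lower front edge of the deck (terrace), the edge nearest the robot; same axes as the house when the deck is level: x into the house (the front wall is 90 in from this edge), y along the edge, z up. The deck is plywood, 160 wide (y), 90 deep (x), 5 thick, with 8 high kerbs on its two side edges only. The gap to be packed is from the board top to this point: 20 to 29 high. Deck, strips and wedge are smooth sanded wood
- deck (a joint): tilt of the deck on its soft glue joint at the house wall, rad: 0 level as at the start, positive when the front edge is pushed up (0.01 rad is 0.9 mm at the edge). It springs back: about 6 N up at the front edge raises the edge 1 mm
- strip1_mid (a point): flat plywood packing strip, one of three alike, 130 long x 30 wide x 6 thick, lying flat on the bench; the point is its centre, half-way up (3 above its underside); x runs along its length (either end may go first), y across its 30 width, z up
- strip2_mid (a point): flat plywood packing strip, one of three alike, 130 long x 30 wide x 6 thick, lying flat on the bench; the point is its centre, half-way up (3 above its underside); x runs along its length (either end may go first), y across its 30 width, z up
- strip3_mid (a point): flat plywood packing strip, one of three alike, 130 long x 30 wide x 6 thick, lying flat on the bench; the point is its centre, half-way up (3 above its underside); x runs along its length (either end may go first), y across its 30 width, z up
- wedge_mid (a point): plain wooden wedge, a little wider than the strips, 128 long x 40 wide, flat underneath, its top sloping evenly from 3 thick at the thin end to 19 thick at the thick end (1 in 8), lying flat on the bench; the point is the middle of its length and width, 5 above its flat underside; x points along its length to the thin end (thin end at x = +64 mm, thick end at -64 mm), y across its width, z up
- glue: bystander: white glue bottle, 42 diameter x 125 tall, standing on the bench; origin at the centre of its foot
- weight: bystander: steel weight with a knob, 44 diameter x 56 tall, standing on the bench; origin at the centre of its foot
- mug: bystander: mug, 76 diameter x 92 tall, handle at +y; origin at the centre of its foot
- tape: bystander: roll of tape, 92 diameter x 24 tall, lying flat; origin at the centre of its underside
- square: bystander: try square lying flat, 12 tall, stock 100 along y, steel blade 130 long towards +x from the stock; origin under the middle of the stock
- knife: bystander: craft knife, 105 long, 12 thick, lying along x; origin near its middle
- offcut: bystander: white block offcut, 46 x 26 x 22 tall, lying on the board to the +y side, about 90 from the board's centre line; origin at the centre of its underside
Mind the look-alikes: they are no part of the job. There is more than one size of the part that bears wedge_mid; the job needs the smaller.

How it is judged:
On the way, in this order (a step that is already met when the one before it is completed fails the run):
1. two strips lie one on the other under the middle of the deck, in against the house wall ((((x of strip1_mid in the frame of deck_edge between 0.009 and 0.035 m and y of strip1_mid in the frame of deck_edge between -0.03 and 0.03 m and z of strip1_mid in the frame of deck_edge below 0 m and angle between the x axis of strip1_mid and the x axis of deck_edge, either way round below 0.15 rad) and (x of strip2_mid in the frame of deck_edge between 0.009 and 0.035 m and y of strip2_mid in the frame of deck_edge between -0.03 and 0.03 m and z of strip2_mid in the frame of deck_edge below 0 m and angle between the x axis of strip2_mid and the x axis of deck_edge, either way round below 0.15 rad) and horizontal distance between strip1_mid and strip2_mid below 0.022 m) or ((x of strip1_mid in the frame of deck_edge between 0.009 and 0.035 m and y of strip1_mid in the frame of deck_edge between -0.03 and 0.03 m and z of strip1_mid in the frame of deck_edge below 0 m and angle between the x axis of strip1_mid and the x axis of deck_edge, either way round below 0.15 rad) and (x of strip3_mid in the frame of deck_edge between 0.009 and 0.035 m and y of strip3_mid in the frame of deck_edge between -0.03 and 0.03 m and z of strip3_mid in the frame of deck_edge below 0 m and angle between the x axis of strip3_mid and the x axis of deck_edge, either way round below 0.15 rad) and horizontal distance between strip1_mid and strip3_mid below 0.022 m) or ((x of strip2_mid in the frame of deck_edge between 0.009 and 0.035 m and y of strip2_mid in the frame of deck_edge between -0.03 and 0.03 m and z of strip2_mid in the frame of deck_edge below 0 m and angle between the x axis of strip2_mid and the x axis of deck_edge, either way round below 0.15 rad) and (x of strip3_mid in the frame of deck_edge between 0.009 and 0.035 m and y of strip3_mid in the frame of deck_edge between -0.03 and 0.03 m and z of strip3_mid in the frame of deck_edge below 0 m and angle between the x axis of strip3_mid and the x axis of deck_edge, either way round below 0.15 rad) and horizontal distance between strip2_mid and strip3_mid below 0.022 m))), for 0.2 s.
2. the gripped wedge lies on the stack and bears under the front edge of the deck (contact force between wedge and deck above 2 N and (contact force between wedge and strip1 above 1.5 N or contact force between wedge and strip2 above 1.5 N or contact force between wedge and strip3 above 1.5 N) and x of wedge_mid in the frame of deck_edge above -0.052 m and y of wedge_mid in the frame of deck_edge between -0.03 and 0.03 m and angle between the x axis of wedge_mid and the x axis of deck_edge, either way round below 0.15 rad and contact force between the fingers and wedge above 2 N), for 0.2 s.
At the end, for the whole second after the job is handed in: Two or more strips stacked flat under mid-deck (ends within 16 mm of the wall, 30 mm of centre, 0.15 rad); the gripped wedge (over 2 N), at rest, thin end 12 mm or more under, rests on a strip (1.5 N) and bears on the deck (2 N); edge up under 3 mm (0.034 rad); fingers off the deck (all of step 2 and (((x of strip1_mid in the frame of deck_edge between 0.009 and 0.035 m and y of strip1_mid in the frame of deck_edge between -0.03 and 0.03 m and z of strip1_mid in the frame of deck_edge below 0 m and angle between the x axis of strip1_mid and the x axis of deck_edge, either way round below 0.15 rad) and (x of strip2_mid in the frame of deck_edge between 0.009 and 0.035 m and y of strip2_mid in the frame of deck_edge between -0.03 and 0.03 m and z of strip2_mid in the frame of deck_edge below 0 m and angle between the x axis of strip2_mid and the x axis of deck_edge, either way round below 0.15 rad) and horizontal distance between strip1_mid and strip2_mid below 0.022 m) or ((x of strip1_mid in the frame of deck_edge between 0.009 and 0.035 m and y of strip1_mid in the frame of deck_edge between -0.03 and 0.03 m and z of strip1_mid in the frame of deck_edge below 0 m and angle between the x axis of strip1_mid and the x axis of deck_edge, either way round below 0.15 rad) and (x of strip3_mid in the frame of deck_edge between 0.009 and 0.035 m and y of strip3_mid in the frame of deck_edge between -0.03 and 0.03 m and z of strip3_mid in the frame of deck_edge below 0 m and angle between the x axis of strip3_mid and the x axis of deck_edge, either way round below 0.15 rad) and horizontal distance between strip1_mid and strip3_mid below 0.022 m) or ((x of strip2_mid in the frame of deck_edge between 0.009 and 0.035 m and y of strip2_mid in the frame of deck_edge between -0.03 and 0.03 m and z of strip2_mid in the frame of deck_edge below 0 m and angle between the x axis of strip2_mid and the x axis of deck_edge, either way round below 0.15 rad) and (x of strip3_mid in the frame of deck_edge between 0.009 and 0.035 m and y of strip3_mid in the frame of deck_edge between -0.03 and 0.03 m and z of strip3_mid in the frame of deck_edge below 0 m and angle between the x axis of strip3_mid and the x axis of deck_edge, either way round below 0.15 rad) and horizontal distance between strip2_mid and strip3_mid below 0.022 m)) and value of joint deck between -0.01 and 0.034 rad and contact force between the fingers and deck below 0.5 N and linear speed of wedge below 0.02 m/s); the arm keeps its last pose, push and grip.
It fails at once if the deck is prised up by more than about 4 mm at its edge or forced down (value of joint deck above 0.045 rad or value of joint deck below -0.015 rad).
It fails at once if a bystander is pushed more than 30 mm or knocked over (distance of any of glue, weight, mug, tape, square, knife, offcut from where it was at the start of the episode above 0.03 m or angle between any of glue, weight, mug, tape, square, knife, offcut's own z axis and vertical above 0.6 rad).
It also fails if it takes over 69 s, if anything falls off the work surface, if the arm or the gripper's body presses on something with over 40 N, if the wrist force passes 120 N, or if a joint passes its speed limit or range.

## Robot

A 7-joint arm with a two-finger parallel gripper is mounted at the origin on the work surface. World frame = base frame: x ahead of the robot, y to its left, z up, the work surface at z = 0. Lengths are in m, angles in rad, forces in N, time in s.
With the tool pointing down it reaches from about 0.35 to 0.9 m from the base axis. Payload 8.1 kg.
Tool frame: the origin (TCP) lies at the very end of the fingers, on their centre line; the grasp point (between the pads) lies grip_point_offset behind it (grip_point_offset is the distance from the TCP to the grasp point, in m); z points along the fingers, y is the direction in which the jaws open and shut (so a half turn about z gives the same grasp; the last joint's range is limited). The gripper opens to 92 mm and grips with 3 to 60 N. Pads are 19 mm wide; open, the fingers measure 130 mm over their backs; the gripper's body (75 mm by 190 mm) begins 47 mm behind the grasp point.
Start: joints at [1.027, 0.434, 0.025, 1.573, -0.012, 1.134, -0.075], TCP at [0.267, -0.565, 0.227] pointing down, gripper open.
Joint ranges: [-2.62, 2.62], [-0.44, 2.09], [-1.27, 1.32], [0.08, 2.57], [-1.32, 4.46], [0.12, 2], [-2.74, 2.74]. Speed limits (rad/s): [2.22, 2.22, 3.01, 3.01, 3.14, 3.14, 3.14].

## Interface

Orientations are given as a rotation vector (axis times angle).
In Python, from cell import * gives the robot as it stands.
- The arm moves only by the tool drive_tool, never from a script. Its argument "increments" is a list of rows, each an object of numbers: "grip": the gripper's target within -1 to 1 (shut at 1, half-way at 0, fully open at -1); "tx", "ty", "tz": the shift along the world's x, y, z normalised to -1 to 1, where 1 is 400 mm; "turn": the turn about the world's z normalised to -1 to 1, where 1 is 60 degrees. In form: [{"grip": .., "tx": .., "ty": .., "tz": .., "turn": ..}, ...]. A call has 1 to 20 rows; each row is the pose to reach, as a shift and turn from the pose measured when the call began; what a row does not reach only later rows make up. A row lasts 1/10 s, in which the tool goes at most 50 mm and 8.59 degrees, less where a joint would pass 70% of its speed; a pose out of reach is approached as far as the arm can. A call with a number of a shift or a turn outside -1 to 1 is refused whole. A call with a gripper value outside its range is refused whole. The fingers move at their own pace and stop on an object; "newtons" is the grip in N (left out, the last holds). Time passes only in rows, so rows that repeat a pose let the fingers close. It gives the time, the measured TCP pose, the force and the opening at its end, in the units of the state.
- observe(): the state, without advancing time (a new reading comes with each control period).
- get_image(name): name is "scene" or "top" or "wrist"; returns the picture (384x512x3 uint8, red, green, blue); there is no depth.
- camera_info(name): a dict with "fx", "fy", "cx", "cy" (pixels), "eye" and "rotation" of the camera in the world; the wrist camera has in their place "hand_eye" (4x4, takes a point from camera to tool coordinates, whose origin is the TCP and whose axes are the flange's). Camera axes: x right, y down, z forward; pixel columns grow to the right and rows downward; lengths in m; the calibration is good to about 2 mm. A picture is of the moment at which its call begins: read the wrist's pose just before it. camera_info takes no time and is no camera call.
- sign_off(): hands the job in, once; it reports no verdict.
The state is a dict: "clock": time; "joints": joint angles; "dq": joint speeds; "joint_efforts": joint torques, N m; "position": TCP position; "ee_rot": TCP orientation; "force": force on the tool from outside, world axes, zero at the start; "ft_torque": the same for the moment, N m; "width": opening from 0.0 (shut) to 1.0 (fully open).
Only numpy, scipy, OpenCV 4.12 (cv2) and the standard library are available. Lean on these libraries where they do the work, as an engineer would, in place of code of your own. Each camera call takes 0.05 s, during which the arm holds its last target. There are 200 camera calls.

## Working session

There is one attempt and no reset: what is moved stays moved. The work goes in short steps, Python scripts to look and compute and a tool call to move; the robot and the scene stay as the last step left them, time stands still between calls to the robot, and variables do not carry over. Pictures are saved under pics/ and viewed, about 8 in all and at most 12, crops included, and the job is handed in when it is done.

Besides the shell and the picture viewer there is one more tool, called after "Request:" as a command line: name --argument value ..., lists and objects as JSON in quotes. drive_tool: Moves the arm, as the interface text tells. Its arguments: {"type":"object","properties":{"increments":{"type":"array","items":{"type":"object","properties":{"grip":{"type":"number"},"tx":{"type":"number"},"ty":{"type":"number"},"tz":{"type":"number"},"turn":{"type":"number"}}}},"newtons":{"type":"number"}},"required":["increments"]}

```bash
mkdir -p pics; ls
python3 - <<'E'
from cell import *
import cv2,numpy as np
np.set_printoptions(precision=4,suppress=True)
s=observe();print(s)
for n in("scene","top","wrist"):
    im=get_image(n);cv2.imwrite(f"pics/{n}0.png",im[:,:,::-1]);print(n,camera_info(n))
E
```

```text
pics
{'clock': 0.0, 'joints': array([ 1.0274,  0.4352,  0.025 ,  1.5741, -0.0116,  1.134 , -0.0751]), 'dq': array([-0.001 ,  0.0013,  0.0012, -0.0007,  0.0013,  0.0009,  0.0014]), 'joint_efforts': array([ -0.0007, -66.7851,   0.9844, -31.4455,  -0.0608,   0.0432,
         0.0002]), 'position': array([ 0.2664, -0.5648,  0.226 ]), 'ee_rot': array([-3.0642, -0.6864,  0.0008]), 'force': array([-0.0794, -0.3209,  0.1573]), 'ft_torque': array([ 0.0386, -0.0057,  0.013 ]), 'width': 0.999133080635674}
scene {'fx': 407.10858493319364, 'fy': 407.10858493319364, 'cx': 255.1583845624088, 'cy': 195.98256866290552, 'eye': array([1.6809, 0.0229, 0.7592]), 'rotation': array([-1.5268, -1.7088,  0.9459])}
top {'fx': 362.4049706962359, 'fy': 362.4049706962359, 'cx': 256.7558979091969, 'cy': 192.83786140344856, 'eye': array([ 0.3345, -0.0739,  1.0456]), 'rotation': array([-2.0634,  2.1378, -0.2596])}
wrist {'fx': 346.2345562084364, 'fy': 346.2345562084364, 'cx': 253.54303440469275, 'cy': 193.07795395709527, 'hand_eye': array([[-0.0006, -0.9624, -0.2718,  0.0732],
       [ 1.    , -0.0009,  0.0011,  0.0011],
       [-0.0013, -0.2718,  0.9624, -0.1578],
       [ 0.    ,  0.    ,  0.    ,  1.    ]])}
```

Run:
```python
import cv2
im=cv2.imread("pics/top0.png");cv2.imwrite("pics/top0b.png",cv2.resize(im,(800,600),interpolation=cv2.INTER_CUBIC))
im=cv2.imread("pics/scene0.png");cv2.imwrite("pics/scene0b.png",cv2.resize(im,(800,600),interpolation=cv2.INTER_CUBIC))
```

```text
(no output)
```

View pics/top0b.png

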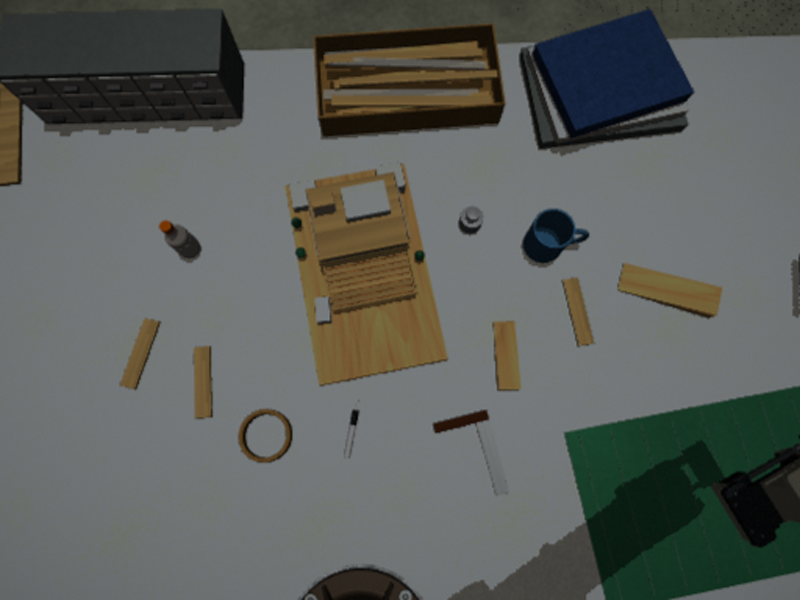

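View pics/scene0b.png

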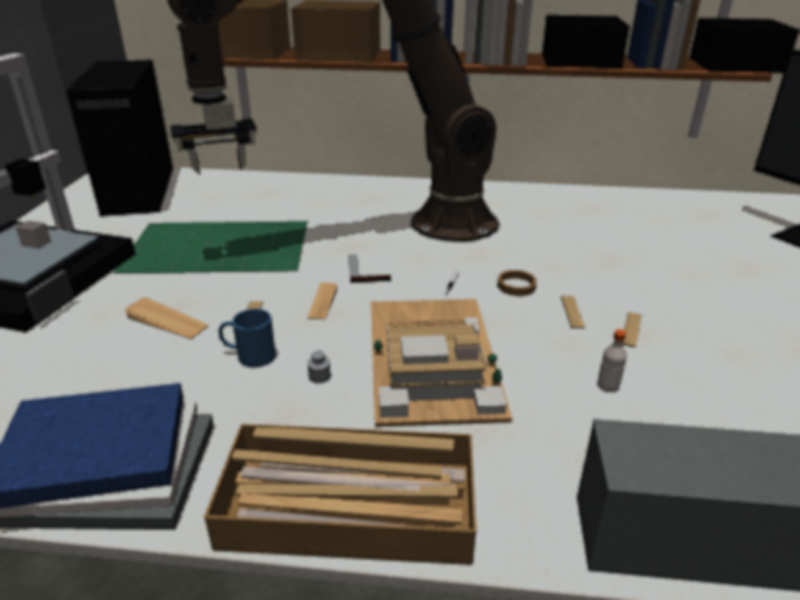

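Top view (800x600 px): three strips at (140,353), (203,382) and (578,312). There are two wedge candidates, at (507,355) and a larger one at (670,290). The board and house are near (365,270), with the deck front at about y=300. Next I'll measure outlines.

```bash
cat > h.py <<'E'
from cell import *
import cv2,numpy as np
from scipy.spatial.transform import Rotation as R
np.set_printoptions(precision=4,suppress=True)
def campose(n,s=None):
    c=camera_info(n)
    if n!="wrist": return c,np.array(c["eye"]),R.from_rotvec(c["rotation"]).as_matrix()
    T=np.eye(4);T[:3,:3]=R.from_rotvec(s["ee_rot"]).as_matrix();T[:3,3]=s["position"]
    T=T@c["hand_eye"];return c,T[:3,3],T[:3,:3]
def ray(px,cp):
    c,e,M=cp;px=np.atleast_2d(px).astype(float)
    d=np.c_[(px[:,0]-c["cx"])/c["fx"],(px[:,1]-c["cy"])/c["fy"],np.ones(len(px))]@M.T
    return e,d
def onz(px,z,cp):
    e,d=ray(px,cp);return e+d*((z-e[2])/d[:,2])[:,None]
def proj(P,cp):
    c,e,M=cp;q=(np.atleast_2d(P)-e)@M;return np.c_[c["fx"]*q[:,0]/q[:,2]+c["cx"],c["fy"]*q[:,1]/q[:,2]+c["cy"]]
def wood(im): # rgb
    h=cv2.cvtColor(im,cv2.COLOR_RGB2HSV);return cv2.inRange(h,(8,70,60),(28,255,255))
E
python3 - <<'E'
from h import *
im=cv2.imread("pics/top0.png")[:,:,::-1].copy();cp=campose("top")
m=wood(im);cs,_=cv2.findContours(m,cv2.RETR_EXTERNAL,cv2.CHAIN_APPROX_NONE)
for c in cs:
    if cv2.contourArea(c)<120: continue
    P=onz(c[:,0],0.006,cp)[:,:2]
    (x,y),(w,h),a=cv2.minAreaRect(P.astype(np.float32)*1000)
    b=cv2.boxPoints(((x,y),(w,h),a));e=max(((b[1]-b[0]),(b[2]-b[1])),key=np.linalg.norm)
    yaw=np.degrees(np.arctan2(e[1],e[0]));yaw=(yaw+90)%180-90
    print(c[:,0].mean(0)*800/512,"xy",x,y,"size",w,h,"yaw",yaw)
cs=[k for k in dir(__import__('cell')) if not k.startswith('_')];print(cs)
E
```

```text
[264.0121 434.8622] xy 347.3746643066406 164.3329315185547 size 89.77853393554688 89.54752349853516 yaw 87.94534
[201.9015 381.987 ] xy 446.8616027832031 278.7793884277344 size 129.4724578857422 30.231964111328125 yaw 5.0053024
[505.9825 355.152 ] xy 476.17852783203125 -279.3912658691406 size 41.38134765625 127.95752716064453 yaw -0.21492004
[138.9078 352.7692] xy 503.6697082519531 396.423828125 size 30.874853134155273 128.33123779296875 yaw -17.161217
[577.5884 311.2847] xy 554.1166381835938 -420.34661865234375 size 128.73753356933594 29.058128356933594 yaw 7.496811
[669.795  288.8137] xy 591.5805053710938 -600.2421875 size 190.049072265625 61.0219612121582 yaw 71.70241
[360.7147 263.0538] xy 650.2183837890625 -18.632080078125 size 403.2907409667969 241.03868103027344 yaw 9.495041
[  7.937  135.7111] xy 966.7243041992188 690.9530639648438 size 228.71180725097656 37.85977554321289 yaw 7.2876587
[418.7728  73.8926] xy 1085.059814453125 -119.64996337890625 size 197.61795043945312 389.1383972167969 yaw -87.119026
['PlanningError', 'camera_info', 'get_image', 'grip_point_offset', 'observe', 'sign_off']
```

Sizes match: the small wedge (128x41) is at (0.476,-0.279) and the 190x61 one is the look-alike. All three strips are 130x30. I'll turn the tool so the wrist camera looks forward, going over strip C near the wedge.

Request:
drive_tool --increments '[{"tx": 0.4,"ty": 0.3,"tz": 0,"turn": 1,"grip": -1},{"tx": 0.4,"ty": 0.3,"tz": 0,"turn": 1,"grip": -1},{"tx": 0.4,"ty": 0.3,"tz": 0,"turn": 1,"grip": -1},{"tx": 0.4,"ty": 0.3,"tz": 0,"turn": 1,"grip": -1},{"tx": 0.4,"ty": 0.3,"tz": 0,"turn": 1,"grip": -1},{"tx": 0.4,"ty": 0.3,"tz": 0,"turn": 1,"grip": -1},{"tx": 0.4,"ty": 0.3,"tz": 0,"turn": 1,"grip": -1}]' --newtons 40

```text
clock: 0.85
position: [0.4267, -0.4444, 0.2257]
ee_rot: [-2.303, -2.135, 0.002]
force: [1.0, -0.3, 0.0]
width: 0.999
```

Request:
drive_tool --increments '[{"tx": 0.1,"ty": 0.3,"tz": 0.0,"turn": 1,"grip": -1},{"tx": 0.1,"ty": 0.3,"tz": 0.0,"turn": 1,"grip": -1},{"tx": 0.1,"ty": 0.3,"tz": 0.0,"turn": 1,"grip": -1},{"tx": 0.1,"ty": 0.3,"tz": 0.0,"turn": 1,"grip": -1},{"tx": 0.1,"ty": 0.3,"tz": 0.0,"turn": 1,"grip": -1},{"tx": 0.1,"ty": 0.3,"tz": 0.0,"turn": 1,"grip": -1},{"tx": 0.1,"ty": 0.3,"tz": 0.0,"turn": 1,"grip": -1}]'

```text
clock: 1.55
position: [0.4665, -0.3243, 0.2255]
ee_rot: [-0.924, -3.001, 0.003]
force: [0.1, 0.3, 0.8]
width: 0.999
```

Run:
```python
from h import *
s=observe();print(s["clock"],s["joints"],s["position"],s["ee_rot"],s["force"],grip_point_offset)
im=get_image("wrist");cv2.imwrite("pics/w1.png",im[:,:,::-1])
```

```text
1.55 [ 0.895   0.3989 -0.5248  1.6823  0.2199  1.1202  1.281 ] [ 0.4665 -0.3243  0.2255] [-0.9241 -3.0013  0.0026] [0.0625 0.3007 0.8101] 0.0188
```

View pics/w1.png

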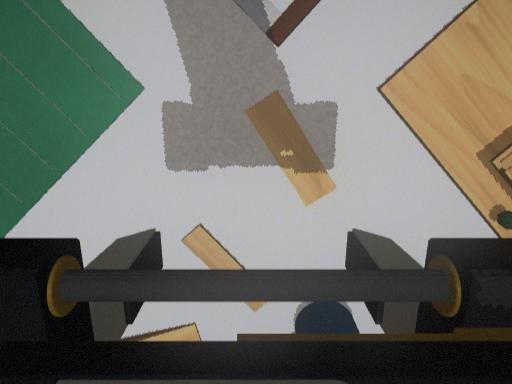

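The wrist view (tool yaw ~146°) shows the small wedge at (290,148), strip C at (225,265), the large look-alike at the lower left (165,335) and the board at the right. I'll enlarge the wedge and measure its width at each end.

Run:
```python
from h import *
s=observe();cp=campose("wrist",s);im=cv2.imread("pics/w1.png")[:,:,::-1].copy()
h=cv2.cvtColor(im,cv2.COLOR_RGB2HSV);m=cv2.inRange(h,(6,50,30),(28,255,255))
cs,_=cv2.findContours(m,cv2.RETR_EXTERNAL,cv2.CHAIN_APPROX_NONE)
for c in cs:
    if cv2.contourArea(c)<300: continue
    P=onz(c[:,0],0.0,cp)[:,:2]*1000;(x,y),wh,a=cv2.minAreaRect(P.astype(np.float32));print(c[:,0].mean(0),x,y,wh,a)
    if abs(y+279)<25:
        print("corners",cv2.approxPolyDP(c,4,True)[:,0].tolist())
        for lo,hi in[(415,435),(435,455),(455,475),(475,495),(495,515),(515,540)]:
            q=P[(P[:,0]>lo)&(P[:,0]<hi)];l=q[q[:,1]>y];r=q[q[:,1]<y];print(lo,l[:,1].mean(),r[:,1].mean(),l[:,1].mean()-r[:,1].mean())
a=cv2.resize(im[70:225,220:360],None,fx=3.8,fy=3.8,interpolation=cv2.INTER_CUBIC)
t=cv2.imread("pics/top0.png")[195:260,300:350,::-1];t=cv2.resize(t,(int(50*a.shape[0]/65),a.shape[0]),interpolation=cv2.INTER_CUBIC)
a=cv2.convertScaleAbs(np.hstack([a,t])[:,:800],alpha=1.5);cv2.imwrite("pics/wc.png",cv2.resize(a,None,fx=.78,fy=.78)[:,:,::-1] if a.shape[1]>800 else a[:,:,::-1])
```

```text
[376.3853 336.2504] 743.3445434570312 -321.60833740234375 (358.3459167480469, 22.12861442565918) 56.90702438354492
[162.1322 335.9195] 584.099609375 -552.6897583007812 (106.32131958007812, 27.482351303100586) 56.33039093017578
[446.2529 285.7989] 729.048583984375 -214.54356384277344 (38.33293533325195, 90.83607482910156) 69.93270874023438
[ 61.0233 285.7442] 464.10162353515625 -611.7782592773438 (38.38333511352539, 91.42442321777344) 42.39020538330078
[212.2481 252.1938] 532.5687255859375 -430.03521728515625 (77.1908187866211, 32.04927062988281) 8.102184295654297
[290.6798 147.7589] 478.7723388671875 -283.473876953125 (42.10271072387695, 129.123779296875) 89.07688903808594
corners [[276, 90], [245, 112], [307, 205], [335, 186]]
415 -262.3855749993038 -302.98894182937363 40.60336683006983
435 -262.2515642169777 -303.1128520327108 40.86128781573308
455 -262.5731590228362 -303.11459605844266 40.541437035606464
475 -262.89219955942275 -303.1152016790008 40.22300211957804
495 -263.2806859455902 -303.2422138306071 39.96152788501689
515 -263.7346169652262 -303.27535747916374 39.54074051393752
[475.5802 121.8003] 586.150390625 -79.07410430908203 (256.9881896972656, 148.79078674316406) 9.481958389282227
[290.594   19.0376] 364.07183837890625 -211.3790283203125 (18.07056999206543, 56.931304931640625) 12.459240913391113
```

View pics/wc.png

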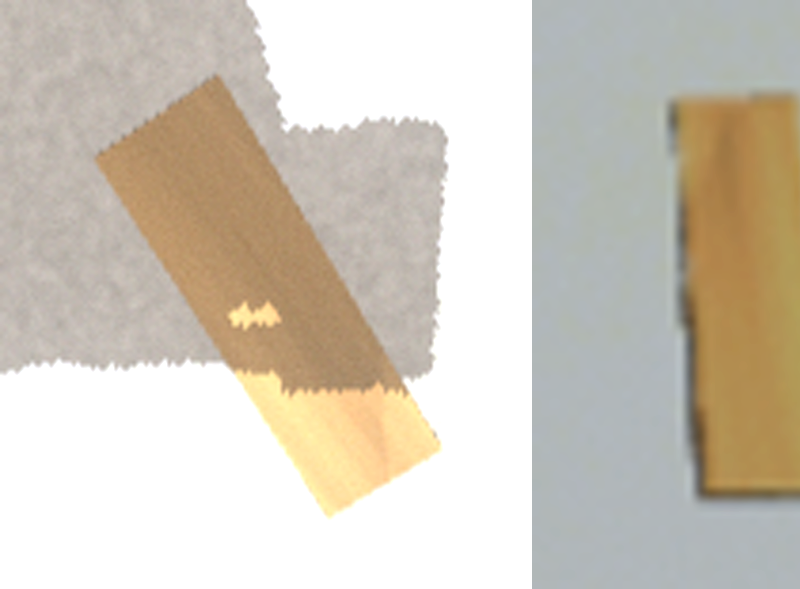

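The wedge is wider in the views at its near end (40.6 against 39.5), and the top view shows a dark end face there, so the thick end faces the robot and the thin end already points at the house. Now grasping strip C near its rear end.

Request:
drive_tool --increments '[{"tx": 0.105,"ty": -0.26,"tz": -0.2,"turn": 0.7,"grip": -1},{"tx": 0.105,"ty": -0.26,"tz": -0.3,"turn": 0.7,"grip": -1},{"tx": 0.105,"ty": -0.26,"tz": -0.35,"turn": 0.7,"grip": -1},{"tx": 0.105,"ty": -0.26,"tz": -0.4,"turn": 0.7,"grip": -1},{"tx": 0.105,"ty": -0.26,"tz": -0.4,"turn": 0.7,"grip": -1},{"tx": 0.105,"ty": -0.26,"tz": -0.45,"turn": 0.7,"grip": -1},{"tx": 0.105,"ty": -0.26,"tz": -0.5,"turn": 0.7,"grip": -1},{"tx": 0.105,"ty": -0.26,"tz": -0.54,"turn": 0.7,"grip": -1},{"tx": 0.105,"ty": -0.26,"tz": -0.557,"turn": 0.7,"grip": -1},{"tx": 0.105,"ty": -0.26,"tz": -0.557,"turn": 0.7,"grip": -1}]'

```text
clock: 2.6
position: [0.5081, -0.4283, 0.002]
ee_rot: [0.226, -3.132, 0.003]
force: [-0.5, 0.3, 0.1]
width: 0.998
```

Request:
drive_tool --increments '[{"tx": 0,"ty": 0,"tz": 0,"turn": 0,"grip": 1},{"tx": 0,"ty": 0,"tz": 0,"turn": 0,"grip": 1},{"tx": 0,"ty": 0,"tz": 0,"turn": 0,"grip": 1},{"tx": 0,"ty": 0,"tz": 0,"turn": 0,"grip": 1},{"tx": 0,"ty": 0,"tz": 0,"turn": 0,"grip": 1},{"tx": 0,"ty": 0,"tz": 0,"turn": 0,"grip": 1},{"tx": 0,"ty": 0,"tz": 0,"turn": 0,"grip": 1},{"tx": 0,"ty": 0,"tz": 0,"turn": 0,"grip": 1}]'

```text
clock: 3.4
position: [0.5081, -0.4283, 0.002]
ee_rot: [0.225, -3.132, 0.002]
force: [-0.6, -0.7, 1.3]
width: 0.354
```

Request:
drive_tool --increments '[{"tz": 0.1,"grip": 1},{"tz": 0.2,"grip": 1},{"tz": 0.3,"grip": 1},{"tz": 0.4,"grip": 1},{"tz": 0.5,"ty": 0.1,"grip": 1},{"tz": 0.6,"ty": 0.2,"grip": 1},{"tz": 0.6,"ty": 0.3,"grip": 1},{"tz": 0.6,"ty": 0.4,"grip": 1},{"tz": 0.6,"ty": 0.5,"tx": -0.1,"grip": 1},{"tz": 0.6,"ty": 0.6,"tx": -0.15,"grip": 1},{"tz": 0.6,"ty": 0.7,"tx": -0.15,"grip": 1},{"tz": 0.6,"ty": 0.8,"tx": -0.15,"grip": 1},{"tz": 0.6,"ty": 0.9,"tx": -0.15,"grip": 1},{"tz": 0.6,"ty": 0.9,"tx": -0.15,"grip": 1}]'

```text
invalid input
```

Run:
```python
from h import *
s=observe();print(s["clock"],s["joints"],s["position"],s["ee_rot"],s["force"],s["width"])
im=get_image("wrist");cv2.imwrite("pics/w2.png",im[:,:,::-1])
t=get_image("top");cv2.imwrite("pics/t2.png",t[:,:,::-1])
t=cv2.imread("pics/top0.png")
a=cv2.resize(t[95:250,175:295],None,fx=3.3,fy=3.3,interpolation=cv2.INTER_CUBIC)
b=cv2.resize(im[:,:,::-1],(400,300));H=max(a.shape[0],300)
o=np.zeros((H,a.shape[1]+400,3),np.uint8);o[:a.shape[0],:a.shape[1]]=a;o[:300,a.shape[1]:]=b
cv2.imwrite("pics/c2.png",o);print(o.shape)
```

```text
3.4 [ 0.9664  0.8069 -0.5586  1.6305  0.5321  0.861   1.9063] [ 0.5081 -0.4283  0.002 ] [ 0.2255 -3.1318  0.0025] [-0.5802 -0.728   1.2632] 0.35390624840537566
(512, 796, 3)
```

View pics/c2.png

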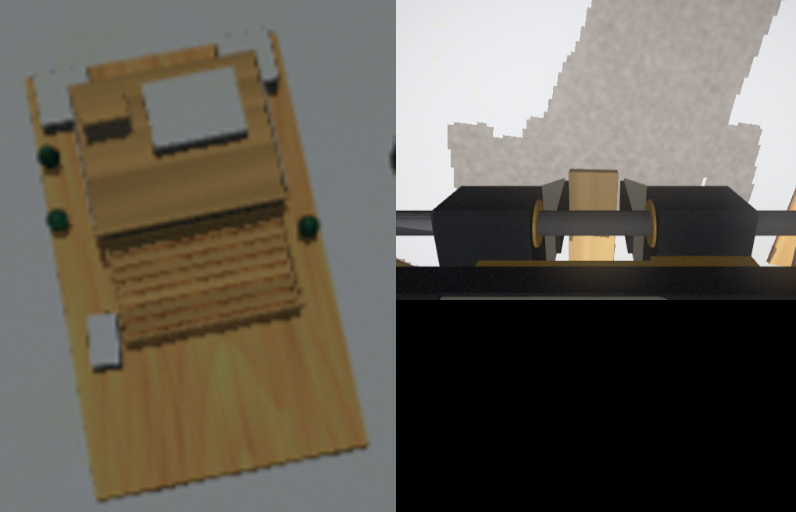

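The crop shows the deck front at crop px (127,345) to (300,308), with the offcut at (104,340). The wrist view shows the strip centred between the jaws. The move was refused because fields were missing, so I'll give every field.

Request:
drive_tool --increments '[{"tx": 0,"ty": 0,"tz": 0.1,"turn": 0,"grip": 1},{"tx": 0,"ty": 0,"tz": 0.2,"turn": 0,"grip": 1},{"tx": 0,"ty": 0,"tz": 0.3,"turn": 0,"grip": 1},{"tx": 0,"ty": 0,"tz": 0.4,"turn": 0,"grip": 1},{"tx": 0,"ty": 0.1,"tz": 0.5,"turn": 0,"grip": 1},{"tx": -0.05,"ty": 0.2,"tz": 0.5,"turn": 0,"grip": 1},{"tx": -0.1,"ty": 0.3,"tz": 0.5,"turn": 0,"grip": 1},{"tx": -0.15,"ty": 0.4,"tz": 0.5,"turn": 0,"grip": 1},{"tx": -0.15,"ty": 0.5,"tz": 0.5,"turn": 0,"grip": 1},{"tx": -0.15,"ty": 0.6,"tz": 0.5,"turn": 0,"grip": 1},{"tx": -0.15,"ty": 0.7,"tz": 0.5,"turn": 0,"grip": 1},{"tx": -0.15,"ty": 0.8,"tz": 0.5,"turn": 0,"grip": 1},{"tx": -0.15,"ty": 0.9,"tz": 0.5,"turn": 0.02,"grip": 1},{"tx": -0.15,"ty": 0.9,"tz": 0.5,"turn": 0.02,"grip": 1}]'

```text
clock: 4.9
position: [0.4481, -0.0626, 0.2027]
ee_rot: [0.272, -3.13, 0.001]
force: [-0.5, 0.4, -0.1]
width: 0.315
```

Run:
```python
from h import *
s=observe();print(s["clock"],s["joints"],s["position"],s["ee_rot"],s["force"],s["width"])
im=get_image("wrist");cv2.imwrite("pics/w3.png",im[:,:,::-1])
t=get_image("top");cv2.imwrite("pics/t3.png",t[:,:,::-1])
cp=campose("top")
px=np.array([[127,345],[300,308]])/3.3+[175,95]
for z in(.032,.042):
    P=onz(px,z,cp);d=P[0]-P[1];print(P,P.mean(0),np.linalg.norm(d),np.degrees(np.arctan2(-d[0],d[1])))
bb=onz(np.array([[98,499],[367,443]])/3.3+[175,95],.012,cp);print("board front",bb,bb.mean(0))
bb=onz(np.array([[118,343],[88,315],[90,370]])/3.3+[175,95],.02,cp);print("offcut",bb)
```

```text
4.9 [ 0.7188  0.2902 -0.8427  1.9567  0.2566  1.0041  1.5014] [ 0.4481 -0.0626  0.2027] [ 0.2718 -3.1297  0.0008] [-0.5018  0.3865 -0.0674] 0.3153504076081599
[[ 0.5622  0.0355  0.032 ]
 [ 0.5901 -0.1158  0.032 ]] [ 0.5761 -0.0401  0.032 ] 0.15390026452871322 10.437058297580696
[[ 0.56    0.0345  0.042 ]
 [ 0.5876 -0.1154  0.042 ]] [ 0.5738 -0.0405  0.042 ] 0.15238197547279117 10.437058297580728
board front [[ 0.4323  0.0637  0.012 ]
 [ 0.4723 -0.1697  0.012 ]] [ 0.4523 -0.053   0.012 ]
offcut [[0.567  0.0447 0.02  ]
 [0.5932 0.071  0.02  ]
 [0.5437 0.0693 0.02  ]]
```

View pics/w3.png

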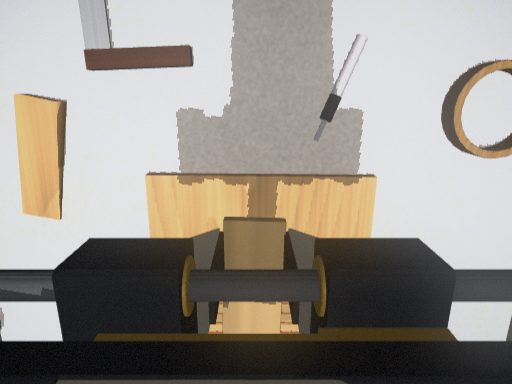

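The strip is held with its rear end at (254,218). At left, the wedge's visible side face confirms thick-near-robot. Deck edge middle is at about (0.574,-0.036), yaw about 9.7°, and the tool is at 9.9°. Lowering in front of the deck.

Request:
drive_tool --increments '[{"tx": 0.007,"ty": 0.014,"tz": -0.12,"turn": 0,"grip": 1},{"tx": 0.007,"ty": 0.014,"tz": -0.24,"turn": 0,"grip": 1},{"tx": 0.007,"ty": 0.014,"tz": -0.35,"turn": 0,"grip": 1},{"tx": 0.007,"ty": 0.014,"tz": -0.43,"turn": 0,"grip": 1},{"tx": 0.007,"ty": 0.014,"tz": -0.467,"turn": 0,"grip": 1},{"tx": 0.007,"ty": 0.014,"tz": -0.467,"turn": 0,"grip": 1}]'

```text
clock: 5.6
position: [0.4496, -0.0636, 0.0134]
ee_rot: [0.259, -3.126, 0.004]
force: [-1.1, 0.3, 0.3]
width: 0.319
```

Request:
drive_tool --increments '[{"tx": 0.04,"ty": 0.007,"tz": 0,"turn": 0,"grip": 1},{"tx": 0.08,"ty": 0.0135,"tz": 0,"turn": 0,"grip": 1},{"tx": 0.12,"ty": 0.0205,"tz": 0,"turn": 0,"grip": 1},{"tx": 0.16,"ty": 0.0275,"tz": 0,"turn": 0,"grip": 1},{"tx": 0.2,"ty": 0.034,"tz": 0,"turn": 0,"grip": 1},{"tx": 0.22,"ty": 0.0375,"tz": 0,"turn": 0,"grip": 1},{"tx": 0.22,"ty": 0.0375,"tz": 0,"turn": 0,"grip": 1}]'

```text
clock: 6.3
position: [0.5385, -0.0494, 0.0132]
ee_rot: [0.256, -3.126, 0.004]
force: [0.0, -0.8, 0.5]
width: 0.312
```

Run:
```python
from h import *
s=observe();print(s["clock"],s["joints"],s["position"],s["force"],s["width"])
im=get_image("wrist");cv2.imwrite("pics/w4.png",im[:,:,::-1])
t=get_image("top");cv2.imwrite("pics/t4.png",t[:,:,::-1])
a=cv2.resize(t[105:260,165:295,::-1],None,fx=3.3,fy=3.3,interpolation=cv2.INTER_CUBIC)
b=cv2.resize(im[180:340,170:340,::-1],None,fx=2.1,fy=2.1)
o=np.zeros((max(a.shape[0],b.shape[0]),a.shape[1]+b.shape[1],3),np.uint8);o[:a.shape[0],:a.shape[1]]=a;o[:b.shape[0],a.shape[1]:]=b
cv2.imwrite("pics/c4.png",o);print(o.shape)
```

```text
6.3 [ 0.4319  0.6637 -0.6222  1.9424  0.5765  0.7244  1.1972] [ 0.5385 -0.0494  0.0132] [ 0.0244 -0.8437  0.5109] 0.3115814861829376
(512, 786, 3)
```

View pics/c4.png

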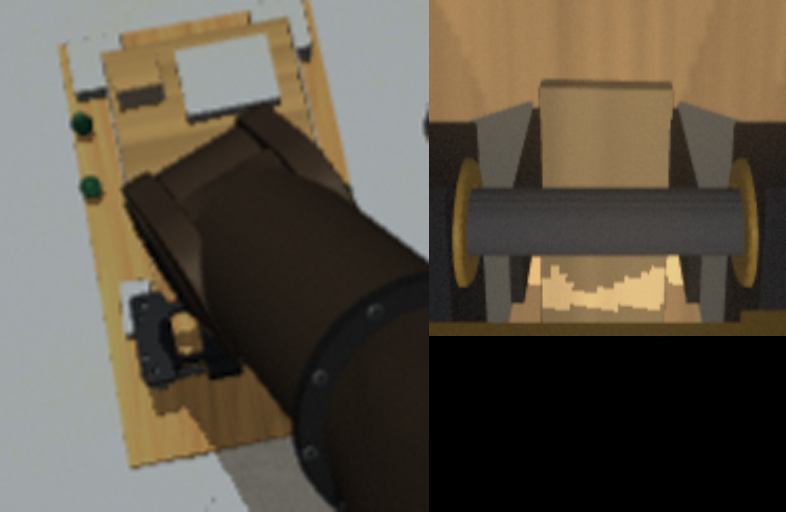

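The strip is held square and about half under the deck, with the gripper above the offcut. Continuing slowly to the wall.

Request:
drive_tool --increments '[{"tx": 0.01,"ty": 0.002,"tz": 0,"turn": 0,"grip": 1},{"tx": 0.02,"ty": 0.0035,"tz": 0,"turn": 0,"grip": 1},{"tx": 0.03,"ty": 0.005,"tz": 0,"turn": 0,"grip": 1},{"tx": 0.03,"ty": 0.005,"tz": 0,"turn": 0,"grip": 1}]'

```text
clock: 6.8
position: [0.5495, -0.0472, 0.0132]
ee_rot: [0.258, -3.125, 0.004]
force: [0.8, 0.5, -0.2]
width: 0.318
```

Request:
drive_tool --increments '[{"tx": 0.004,"ty": 0.0007,"tz": 0,"turn": 0,"grip": 1},{"tx": 0.008,"ty": 0.0014,"tz": 0,"turn": 0,"grip": 1},{"tx": 0.012,"ty": 0.002,"tz": 0,"turn": 0,"grip": 1},{"tx": 0.012,"ty": 0.002,"tz": 0,"turn": 0,"grip": 1}]'

```text
clock: 7.2
position: [0.5545, -0.0463, 0.0132]
ee_rot: [0.258, -3.126, 0.004]
force: [-0.7, 1.2, -0.5]
width: 0.318
```

Request:
drive_tool --increments '[{"tx": 0.004,"ty": 0.0007,"tz": 0,"turn": 0,"grip": 1},{"tx": 0.008,"ty": 0.0014,"tz": 0,"turn": 0,"grip": 1},{"tx": 0.008,"ty": 0.0014,"tz": 0,"turn": 0,"grip": 1}]'

```text
clock: 7.5
position: [0.5562, -0.0461, 0.0126]
ee_rot: [0.257, -3.122, 0.005]
force: [-5.3, -0.7, 0.1]
width: 0.318
```

Wall contact felt (5 N at x=0.556). Release and go to strip A.

Request:
drive_tool --increments '[{"tx": 0,"ty": 0,"tz": 0,"turn": 0,"grip": 0},{"tx": 0,"ty": 0,"tz": 0,"turn": 0,"grip": 0},{"tx": 0,"ty": 0,"tz": 0,"turn": 0,"grip": 0},{"tx": 0,"ty": 0,"tz": 0.06,"turn": 0,"grip": 0},{"tx": -0.02,"ty": 0,"tz": 0.15,"turn": 0,"grip": 0},{"tx": -0.08,"ty": 0.06,"tz": 0.25,"turn": 0,"grip": 0},{"tx": -0.14,"ty": 0.16,"tz": 0.3,"turn": -0.073,"grip": 0},{"tx": -0.2,"ty": 0.26,"tz": 0.3,"turn": -0.073,"grip": -0.4},{"tx": -0.26,"ty": 0.36,"tz": 0.3,"turn": -0.073,"grip": -0.4},{"tx": -0.3,"ty": 0.46,"tz": 0.3,"turn": -0.073,"grip": -0.4},{"tx": -0.34,"ty": 0.56,"tz": 0.3,"turn": -0.073,"grip": -0.4},{"tx": -0.37,"ty": 0.66,"tz": 0.3,"turn": -0.073,"grip": -0.4},{"tx": -0.385,"ty": 0.74,"tz": 0.3,"turn": -0.073,"grip": -0.4},{"tx": -0.385,"ty": 0.8,"tz": 0.3,"turn": -0.073,"grip": -0.4},{"tx": -0.385,"ty": 0.8,"tz": 0.3,"turn": -0.073,"grip": -0.4},{"tx": -0.385,"ty": 0.8,"tz": 0.3,"turn": -0.073,"grip": -0.4}]'

```text
clock: 9.1
position: [0.4021, 0.2742, 0.1327]
ee_rot: [0.14, -3.13, 0.004]
force: [0.1, -0.8, 0.1]
width: 0.698
```

Run:
```python
from h import *
s=observe();print(s["clock"],s["joints"],s["position"],s["ee_rot"],s["width"])
t=get_image("top");cv2.imwrite("pics/t5.png",t[:,:,::-1])
im=get_image("wrist");cv2.imwrite("pics/w5.png",im[:,:,::-1])
cp=campose("wrist",s);print("A centre/rear in wrist",proj([[.447,.279,.006],[.383,.273,.006],[.402,.275,.006]],cp))
m=wood(im);m[240:]=0
cs,_=cv2.findContours(m,cv2.RETR_EXTERNAL,cv2.CHAIN_APPROX_NONE)
for c in cs:
    if cv2.contourArea(c)>200: print(c[:,0].min(0),c[:,0].max(0),[onz(p,.006,cp)[0,:2] for p in cv2.approxPolyDP(c,4,True)[:,0]])
# strip 1 tail in front of deck, top view crop
a=cv2.resize(t[150:250,190:290,::-1],None,fx=5,fy=5,interpolation=cv2.INTER_CUBIC);cv2.imwrite("pics/c5.png",np.hstack([cv2.convertScaleAbs(a,alpha=1.6),cv2.resize(im[:,:,::-1],None,fx=.55,fy=.55)[:0].reshape(0,281,3) if 0 else np.zeros((500,1,3),np.uint8)]))
```

```text
9.1 [-0.104   0.4437 -0.7878  1.964   0.3929  0.9011  0.5649] [0.4021 0.2742 0.1327] [ 0.1398 -3.13    0.0039] 0.698274116220136
A centre/rear in wrist [[256.3448 235.0159]
 [256.1461 163.2482]
 [256.4641 185.4499]]
[  0 200] [ 23 239] [array([0.4355, 0.0562]), array([0.4712, 0.0524]), array([0.4695, 0.072 ]), array([0.4344, 0.0682])]
[238 165] [273 239] [array([0.3858, 0.2589]), array([0.4522, 0.2631]), array([0.4497, 0.2914]), array([0.3841, 0.2872])]
[49 46] [175 169] [array([0.3044, 0.1388]), array([0.3139, 0.1209]), array([0.3337, 0.1065]), array([0.3687, 0.1066]), array([0.388, 0.121]), array([0.3989, 0.1505]), array([0.3943, 0.1731]), array([0.3855, 0.1855]), array([0.3627, 0.2015]), array([0.3622, 0.1983]), array([0.3544, 0.2045]), array([0.3328, 0.2016]), array([0.3094, 0.1801]), array([0.3033, 0.1595])]
```

View pics/c5.png

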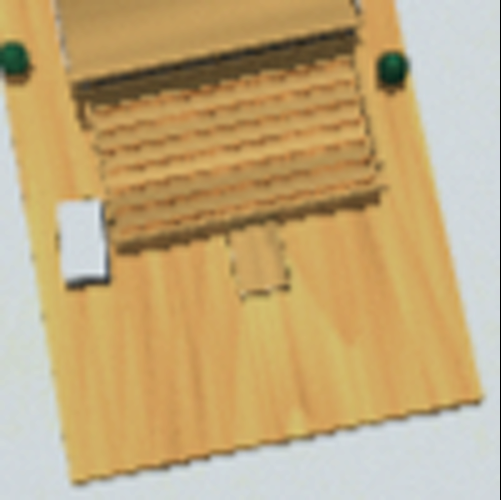

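Strip 1 lies under the deck with its tail at crop (265,260), about 6 mm off mid-deck to -y, which is inside tolerance. Now grasping strip A.

Request:
drive_tool --increments '[{"tx": 0,"ty": 0,"tz": -0.1,"turn": 0,"grip": -0.4},{"tx": 0,"ty": 0,"tz": -0.2,"turn": 0,"grip": -0.4},{"tx": 0,"ty": 0,"tz": -0.28,"turn": 0,"grip": -0.4},{"tx": 0,"ty": 0,"tz": -0.325,"turn": 0,"grip": -0.4},{"tx": 0,"ty": 0,"tz": -0.325,"turn": 0,"grip": -0.4},{"tx": 0,"ty": 0,"tz": -0.325,"turn": 0,"grip": 1},{"tx": 0,"ty": 0,"tz": -0.325,"turn": 0,"grip": 1},{"tx": 0,"ty": 0,"tz": -0.325,"turn": 0,"grip": 1},{"tx": 0,"ty": 0,"tz": -0.325,"turn": 0,"grip": 1},{"tx": 0,"ty": 0,"tz": -0.325,"turn": 0,"grip": 1},{"tx": 0,"ty": 0,"tz": -0.325,"turn": 0,"grip": 1},{"tx": 0,"ty": 0,"tz": -0.325,"turn": 0,"grip": 1}]'

```text
clock: 10.4
position: [0.4026, 0.2727, 0.0026]
ee_rot: [0.136, -3.13, 0.006]
force: [1.0, -1.1, 2.4]
width: 0.311
```

Request:
drive_tool --increments '[{"tx": 0,"ty": 0,"tz": 0.1,"turn": 0,"grip": 1},{"tx": 0,"ty": 0,"tz": 0.2,"turn": 0,"grip": 1},{"tx": 0,"ty": 0,"tz": 0.32,"turn": 0,"grip": 1},{"tx": 0,"ty": -0.1,"tz": 0.4,"turn": 0,"grip": 1},{"tx": 0.05,"ty": -0.2,"tz": 0.45,"turn": 0.073,"grip": 1},{"tx": 0.1,"ty": -0.3,"tz": 0.45,"turn": 0.073,"grip": 1},{"tx": 0.15,"ty": -0.4,"tz": 0.45,"turn": 0.073,"grip": 1},{"tx": 0.2,"ty": -0.5,"tz": 0.45,"turn": 0.073,"grip": 1},{"tx": 0.25,"ty": -0.6,"tz": 0.45,"turn": 0.073,"grip": 1},{"tx": 0.3,"ty": -0.7,"tz": 0.45,"turn": 0.073,"grip": 1},{"tx": 0.355,"ty": -0.79,"tz": 0.45,"turn": 0.073,"grip": 1},{"tx": 0.355,"ty": -0.79,"tz": 0.45,"turn": 0.073,"grip": 1},{"tx": 0.355,"ty": -0.79,"tz": 0.45,"turn": 0.073,"grip": 1}]'

```text
clock: 11.7
position: [0.5445, -0.044, 0.1821]
ee_rot: [0.252, -3.122, 0.005]
force: [-0.4, 1.2, -0.3]
width: 0.309
```

Run:
```python
from h import *
s=observe();print(s["clock"],s["position"],s["ee_rot"],s["width"],s["dq"])
im=get_image("wrist");cv2.imwrite("pics/g1.png",im[:,:,::-1])
import json;json.dump({k:list(s[k]) for k in("position","ee_rot")},open("g1.json","w"))
```

```text
11.7 [ 0.5445 -0.044   0.1821] [ 0.2521 -3.1224  0.005 ] 0.30915987947584905 [-0.0277 -0.0179 -0.0337  0.0236 -0.0092 -0.0004 -0.0066]
```

Request:
drive_tool --increments '[{"tx": 0.1,"ty": 0.017,"tz": 0,"turn": 0,"grip": 1},{"tx": 0.2,"ty": 0.034,"tz": 0,"turn": 0,"grip": 1},{"tx": 0.25,"ty": 0.042,"tz": 0,"turn": 0,"grip": 1},{"tx": 0.25,"ty": 0.042,"tz": 0,"turn": 0,"grip": 1},{"tx": 0.25,"ty": 0.042,"tz": 0,"turn": 0,"grip": 1}]'

```text
clock: 12.25
position: [0.6433, -0.0238, 0.1822]
ee_rot: [0.26, -3.121, 0.004]
force: [-1.1, -0.5, 0.2]
width: 0.317
```

Run:
```python
from h import *
s=observe();print(s["clock"],s["position"],s["ee_rot"],s["width"],s["dq"])
im=get_image("wrist");cv2.imwrite("pics/g2.png",im[:,:,::-1])
import json;json.dump({k:list(s[k]) for k in("position","ee_rot")},open("g2.json","w"))
a=cv2.imread("pics/g1.png")[0:300,56:456];b=im[0:300,56:456,::-1]
cv2.imwrite("pics/g12.png",np.hstack([a,b]))
```

```text
12.25 [ 0.6433 -0.0238  0.1822] [ 0.2601 -3.121   0.0035] 0.31732958743517614 [ 0.0185 -0.019   0.0021  0.0211 -0.0009  0.0006  0.0021]
```

View pics/g12.png

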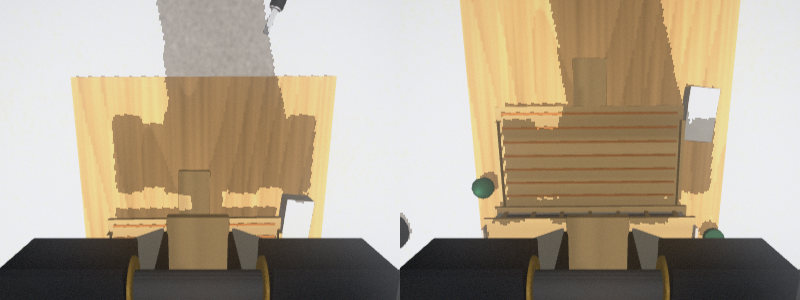

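Both views show strip 1's tail (row 170 left, row 57 right) and the deck's front edge (row 218 left, row 106 right). Strip A is held square. I'll triangulate the deck edge height relative to the tail (known z=0.018).

Run:
```python
from h import *
import json
for n,tr,dr in(("g1",(160,180),(203,232)),("g2",(47,67),(94,122))):
    g=cv2.imread(f"pics/{n}.png").astype(float).sum(2)
    print(n,"tail",[int(v) for v in g[tr[0]:tr[1],240:258].mean(1)])
    for c in((172,205),(205,222),(290,325)): print(n,"deck",c,[int(v) for v in g[dr[0]:dr[1],c[0]:c[1]].mean(1)])
```

```text
g1 tail [392, 393, 392, 392, 392, 393, 395, 396, 395, 359, 286, 312, 363, 360, 362, 362, 360, 362, 361, 362]
g1 deck (172, 205) [564, 564, 564, 565, 538, 454, 379, 369, 370, 369, 369, 369, 370, 372, 344, 274, 396, 542, 564, 563, 550, 481, 417, 466, 518, 549, 543, 539, 537]
g1 deck (205, 222) [571, 571, 570, 562, 514, 421, 370, 371, 372, 370, 371, 369, 368, 369, 323, 262, 435, 558, 557, 557, 532, 459, 421, 462, 503, 509, 450, 396, 334]
g1 deck (290, 325) [560, 560, 548, 492, 400, 365, 366, 364, 365, 363, 364, 363, 358, 309, 278, 437, 540, 539, 538, 491, 416, 418, 468, 517, 519, 507, 484, 462, 442]
g2 tail [393, 393, 396, 396, 396, 396, 396, 396, 396, 395, 375, 351, 361, 357, 357, 359, 359, 360, 361, 360]
g2 deck (172, 205) [561, 560, 563, 561, 561, 562, 562, 561, 540, 473, 403, 370, 454, 554, 568, 566, 565, 542, 481, 452, 469, 515, 554, 551, 533, 486, 461, 449]
g2 deck (205, 222) [569, 578, 579, 580, 579, 581, 578, 580, 558, 474, 391, 386, 460, 528, 527, 524, 521, 498, 449, 419, 432, 474, 491, 467, 462, 459, 458, 457]
g2 deck (290, 325) [364, 363, 364, 364, 365, 364, 364, 362, 365, 364, 360, 349, 346, 350, 348, 346, 345, 323, 285, 292, 322, 338, 334, 332, 331, 329, 328, 329]
```

Run:
```python
from h import *
import json
cps=[campose("wrist",{k:np.array(v) for k,v in json.load(open(f"g{i}.json")).items()}) for i in(1,2)]
u=np.array([np.cos(np.radians(9.7)),np.sin(np.radians(9.7)),0])
def tri(r1,r2):
    # along-u vs z intersection
    A=[];b=[]
    for cp,r in zip(cps,(r1,r2)):
        e,d=ray([249,r],cp);d=d[0];k=(d@u)/d[2];A.append([1,-k]);b.append(e@u-k*e[2])
    return np.linalg.solve(A,b)
for t2 in(57.0,57.3,57.6):
    print("tail",tri(171.1,t2))
for d2 in(105.6,105.8,106.1): print("deck top",tri(218.5,d2))
print(cps[0][1],cps[1][1])
```

```text
tail [0.5239 0.0204]
tail [0.5241 0.0196]
tail [0.5243 0.0189]
deck top [0.5643 0.0398]
deck top [0.5645 0.0393]
deck top [0.5648 0.0386]
[ 0.4734 -0.0563  0.3406] [ 0.5724 -0.0367  0.3407]
```

The deck top is 19.7 mm above the strip top, so the gap is about 21 mm. The tail protrudes 40.4 mm, which confirms strip 1 is at the wall. Two strips leave about 9 mm, so the wedge should go about 48 mm under. Placing strip 2.

Request:
drive_tool --increments '[{"tx": -0.12,"ty": -0.025,"tz": 0,"turn": 0,"grip": 1},{"tx": -0.24,"ty": -0.05,"tz": 0,"turn": 0,"grip": 1},{"tx": -0.36,"ty": -0.075,"tz": 0,"turn": 0,"grip": 1},{"tx": -0.48,"ty": -0.101,"tz": 0,"turn": 0,"grip": 1},{"tx": -0.4815,"ty": -0.101,"tz": -0.1,"turn": 0,"grip": 1},{"tx": -0.4815,"ty": -0.101,"tz": -0.2,"turn": 0,"grip": 1},{"tx": -0.4815,"ty": -0.101,"tz": -0.3,"turn": 0,"grip": 1},{"tx": -0.4815,"ty": -0.101,"tz": -0.37,"turn": 0,"grip": 1},{"tx": -0.4815,"ty": -0.101,"tz": -0.398,"turn": 0,"grip": 1},{"tx": -0.4815,"ty": -0.101,"tz": -0.398,"turn": 0,"grip": 1},{"tx": -0.4815,"ty": -0.101,"tz": -0.398,"turn": 0,"grip": 1}]'

```text
clock: 13.4
position: [0.4508, -0.0647, 0.0243]
ee_rot: [0.26, -3.122, 0.005]
force: [0.3, 0.8, 0.7]
width: 0.31
```

Run:
```python
from h import *
s=observe();print(s["clock"],s["position"],s["ee_rot"],s["width"])
im=get_image("wrist");cv2.imwrite("pics/w6.png",im[:,:,::-1])
```

```text
13.4 [ 0.4508 -0.0647  0.0243] [ 0.2597 -3.1222  0.005 ] 0.3103851939373361
```

Request:
drive_tool --increments '[{"tx": 0.04,"ty": 0.007,"tz": -0.002,"turn": 0,"grip": 1},{"tx": 0.08,"ty": 0.0135,"tz": -0.002,"turn": 0,"grip": 1},{"tx": 0.12,"ty": 0.0205,"tz": -0.002,"turn": 0,"grip": 1},{"tx": 0.16,"ty": 0.0275,"tz": -0.002,"turn": 0,"grip": 1},{"tx": 0.2,"ty": 0.034,"tz": -0.002,"turn": 0,"grip": 1},{"tx": 0.23,"ty": 0.039,"tz": -0.002,"turn": 0,"grip": 1},{"tx": 0.23,"ty": 0.039,"tz": -0.004,"turn": 0,"grip": 1}]'

```text
clock: 14.15
position: [0.5454, -0.0488, 0.0241]
ee_rot: [0.259, -3.126, 0.005]
force: [-0.1, -0.2, 1.4]
width: 0.314
```

Request:
drive_tool --increments '[{"tx": 0.006,"ty": 0.001,"tz": -0.004,"turn": 0,"grip": 1},{"tx": 0.012,"ty": 0.002,"tz": -0.004,"turn": 0,"grip": 1},{"tx": 0.018,"ty": 0.003,"tz": -0.004,"turn": 0,"grip": 1},{"tx": 0.018,"ty": 0.003,"tz": -0.004,"turn": 0,"grip": 1}]'

```text
clock: 14.55
position: [0.5526, -0.0476, 0.0226]
ee_rot: [0.259, -3.126, 0.005]
force: [0.6, 0.8, -0.8]
width: 0.315
```

Request:
drive_tool --increments '[{"tx": 0.004,"ty": 0.0007,"tz": 0,"turn": 0,"grip": 1},{"tx": 0.008,"ty": 0.0014,"tz": 0,"turn": 0,"grip": 1},{"tx": 0.008,"ty": 0.0014,"tz": 0,"turn": 0,"grip": 1}]'

```text
clock: 14.85
position: [0.556, -0.047, 0.0226]
ee_rot: [0.259, -3.127, 0.005]
force: [0.0, -0.9, -0.8]
width: 0.312
```

Request:
drive_tool --increments '[{"tx": 0.004,"ty": 0.0007,"tz": -0.002,"turn": 0,"grip": 1},{"tx": 0.008,"ty": 0.0014,"tz": -0.004,"turn": 0,"grip": 1},{"tx": 0.008,"ty": 0.0014,"tz": -0.004,"turn": 0,"grip": 1}]'

```text
clock: 15.15
position: [0.5576, -0.0469, 0.0207]
ee_rot: [0.259, -3.123, 0.006]
force: [-5.9, -0.9, 5.0]
width: 0.314
```

Request:
drive_tool --increments '[{"tx": 0.004,"ty": 0.0007,"tz": 0,"turn": 0,"grip": 1},{"tx": 0.006,"ty": 0.001,"tz": 0,"turn": 0,"grip": 1},{"tx": 0.006,"ty": 0.001,"tz": 0,"turn": 0,"grip": 1}]'

```text
clock: 15.45
position: [0.5577, -0.0469, 0.0206]
ee_rot: [0.259, -3.119, 0.008]
force: [-9.5, -1.5, 12.3]
width: 0.313
```

Strip 2 is at the wall (9.5 N) and seated (12 N). Release and go to the wedge.

Request:
drive_tool --increments '[{"tx": 0,"ty": 0,"tz": 0,"turn": 0,"grip": 0},{"tx": 0,"ty": 0,"tz": 0,"turn": 0,"grip": 0},{"tx": 0,"ty": 0,"tz": 0,"turn": 0,"grip": 0},{"tx": 0,"ty": 0,"tz": 0.06,"turn": 0,"grip": 0},{"tx": -0.02,"ty": 0,"tz": 0.15,"turn": 0,"grip": 0},{"tx": -0.08,"ty": -0.06,"tz": 0.25,"turn": 0,"grip": 0},{"tx": -0.14,"ty": -0.15,"tz": 0.32,"turn": -0.167,"grip": 0},{"tx": -0.2,"ty": -0.25,"tz": 0.32,"turn": -0.167,"grip": -0.6},{"tx": -0.25,"ty": -0.35,"tz": 0.32,"turn": -0.167,"grip": -0.6},{"tx": -0.27,"ty": -0.45,"tz": 0.32,"turn": -0.167,"grip": -0.6},{"tx": -0.275,"ty": -0.55,"tz": 0.32,"turn": -0.167,"grip": -0.6},{"tx": -0.275,"ty": -0.588,"tz": 0.32,"turn": -0.167,"grip": -0.6},{"tx": -0.275,"ty": -0.588,"tz": 0.32,"turn": -0.167,"grip": -0.6},{"tx": -0.275,"ty": -0.588,"tz": 0.32,"turn": -0.167,"grip": -0.6}]'

```text
clock: 16.85
position: [0.4481, -0.2808, 0.1485]
ee_rot: [-0.013, -3.129, 0.005]
force: [0.0, 1.5, 0.1]
width: 0.802
```

Run:
```python
from h import *
s=observe();print(s["clock"],s["position"],s["ee_rot"],s["width"])
im=get_image("wrist");cv2.imwrite("pics/w7.png",im[:,:,::-1])
t=get_image("top");cv2.imwrite("pics/t7.png",t[:,:,::-1])
cp=campose("wrist",s)
h=cv2.cvtColor(im,cv2.COLOR_RGB2HSV);m=cv2.inRange(h,(6,50,30),(28,255,255));m[236:]=0
cs,_=cv2.findContours(m,cv2.RETR_EXTERNAL,cv2.CHAIN_APPROX_NONE)
for c in cs:
    if cv2.contourArea(c)>400: print(c[:,0].min(0),c[:,0].max(0),[onz(p,.017,cp)[0,:2] for p in cv2.approxPolyDP(c,4,True)[:,0]][:8])
a=cv2.convertScaleAbs(cv2.resize(t[150:250,190:290,::-1],(400,400),interpolation=cv2.INTER_CUBIC),alpha=1.6)
cv2.imwrite("pics/c7.png",np.hstack([a,cv2.resize(im[0:384,64:448,::-1],(400,400))]))
```

```text
16.85 [ 0.4481 -0.2808  0.1485] [-0.0134 -3.1294  0.0047] 0.8022936249874337
[372 184] [511 235] [array([ 0.4495, -0.0611]), array([ 0.4693, -0.1789]), array([ 0.4956, -0.1749]), array([ 0.4966, -0.0524])]
[231 143] [278 235] [array([ 0.4122, -0.2986]), array([ 0.4947, -0.3024]), array([ 0.495 , -0.2637]), array([ 0.4151, -0.2618])]
[304  54] [428 102] [array([ 0.3449, -0.1468]), array([ 0.3634, -0.24  ]), array([ 0.3796, -0.2387]), array([ 0.3598, -0.1449])]
```

View pics/c7.png

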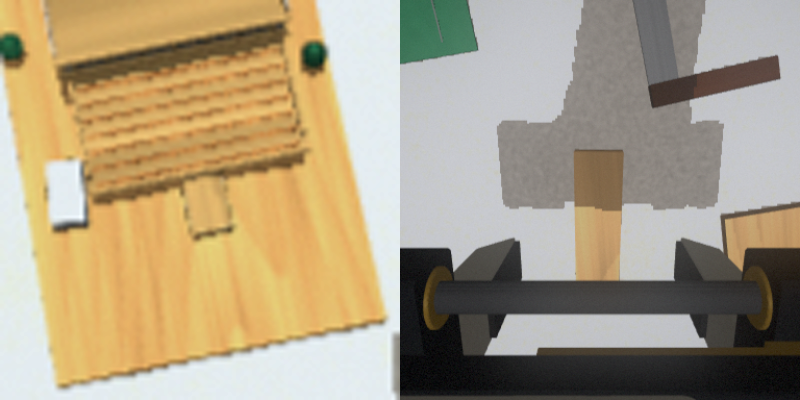

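The two strips are stacked neatly under mid-deck (tail at (208,207)). The wedge's thick end is between the jaws, with its rear edge at x≈0.414, y≈-0.281. Grasp it.

Request:
drive_tool --increments '[{"tx": 0,"ty": 0,"tz": -0.1,"turn": 0,"grip": -0.6},{"tx": 0,"ty": 0,"tz": -0.2,"turn": 0,"grip": -0.6},{"tx": 0,"ty": 0,"tz": -0.3,"turn": 0,"grip": -0.6},{"tx": 0,"ty": 0,"tz": -0.35,"turn": 0,"grip": -0.6},{"tx": 0,"ty": 0,"tz": -0.362,"turn": 0,"grip": -0.6},{"tx": 0,"ty": 0,"tz": -0.362,"turn": 0,"grip": -0.6},{"tx": 0,"ty": 0,"tz": -0.362,"turn": 0,"grip": 1},{"tx": 0,"ty": 0,"tz": -0.362,"turn": 0,"grip": 1},{"tx": 0,"ty": 0,"tz": -0.362,"turn": 0,"grip": 1},{"tx": 0,"ty": 0,"tz": -0.362,"turn": 0,"grip": 1},{"tx": 0,"ty": 0,"tz": -0.362,"turn": 0,"grip": 1},{"tx": 0,"ty": 0,"tz": -0.362,"turn": 0,"grip": 1},{"tx": 0,"ty": 0,"tz": -0.362,"turn": 0,"grip": 1}]' --newtons 50

```text
clock: 18.25
position: [0.4484, -0.2803, 0.0043]
ee_rot: [-0.011, -3.13, 0.006]
force: [-1.4, -0.7, 6.1]
width: 0.428
```

Request:
drive_tool --increments '[{"tx": 0,"ty": 0,"tz": 0.08,"turn": 0,"grip": 1},{"tx": 0,"ty": 0,"tz": 0.16,"turn": 0,"grip": 1},{"tx": 0,"ty": 0.05,"tz": 0.22,"turn": 0.05,"grip": 1},{"tx": 0,"ty": 0.15,"tz": 0.24,"turn": 0.167,"grip": 1},{"tx": 0,"ty": 0.25,"tz": 0.24,"turn": 0.167,"grip": 1},{"tx": 0.01,"ty": 0.35,"tz": 0.24,"turn": 0.167,"grip": 1},{"tx": 0.02,"ty": 0.45,"tz": 0.24,"turn": 0.167,"grip": 1},{"tx": 0.0285,"ty": 0.53,"tz": 0.24,"turn": 0.167,"grip": 1},{"tx": 0.0285,"ty": 0.55,"tz": 0.2,"turn": 0.167,"grip": 1},{"tx": 0.0285,"ty": 0.55,"tz": 0.15,"turn": 0.167,"grip": 1},{"tx": 0.0285,"ty": 0.55,"tz": 0.14,"turn": 0.167,"grip": 1},{"tx": 0.0285,"ty": 0.55,"tz": 0.14,"turn": 0.167,"grip": 1},{"tx": 0.0285,"ty": 0.55,"tz": 0.14,"turn": 0.167,"grip": 1}]'

```text
clock: 19.55
position: [0.4601, -0.0606, 0.0608]
ee_rot: [0.262, -3.119, 0.007]
force: [0.1, 0.6, -0.4]
width: 0.425
```

Run:
```python
from h import *
s=observe();print(s["clock"],s["position"],s["ee_rot"],s["width"],s["force"])
im=get_image("wrist");cv2.imwrite("pics/w8.png",im[:,:,::-1])
```

```text
19.55 [ 0.4601 -0.0606  0.0608] [ 0.2619 -3.1195  0.0075] 0.4251352450880095 [ 0.1019  0.5576 -0.4201]
```

Request:
drive_tool --increments '[{"tx": 0,"ty": 0,"tz": -0.04,"turn": 0,"grip": 1},{"tx": 0,"ty": 0,"tz": -0.06,"turn": 0,"grip": 1},{"tx": 0,"ty": 0,"tz": -0.072,"turn": 0,"grip": 1},{"tx": 0,"ty": 0,"tz": -0.074,"turn": 0,"grip": 1},{"tx": 0,"ty": 0,"tz": -0.074,"turn": 0,"grip": 1}]'

```text
clock: 20.1
position: [0.4604, -0.0606, 0.0315]
ee_rot: [0.262, -3.12, 0.008]
force: [0.2, -1.0, -0.4]
width: 0.429
```

Request:
drive_tool --increments '[{"tx": 0.03,"ty": 0.005,"tz": 0,"turn": 0,"grip": 1},{"tx": 0.06,"ty": 0.01,"tz": -0.002,"turn": 0,"grip": 1},{"tx": 0.09,"ty": 0.0155,"tz": -0.004,"turn": 0,"grip": 1},{"tx": 0.1,"ty": 0.017,"tz": -0.004,"turn": 0,"grip": 1},{"tx": 0.1,"ty": 0.017,"tz": -0.004,"turn": 0,"grip": 1}]'

```text
clock: 20.6
position: [0.5013, -0.0533, 0.0298]
ee_rot: [0.262, -3.12, 0.007]
force: [-0.3, 0.2, -1.2]
width: 0.428
```

Request:
drive_tool --increments '[{"tx": 0.01,"ty": 0.0017,"tz": -0.002,"turn": 0,"grip": 1},{"tx": 0.02,"ty": 0.0035,"tz": -0.003,"turn": 0,"grip": 1},{"tx": 0.03,"ty": 0.005,"tz": -0.003,"turn": 0,"grip": 1},{"tx": 0.03,"ty": 0.005,"tz": -0.003,"turn": 0,"grip": 1}]'

```text
clock: 21.0
position: [0.5139, -0.0512, 0.0287]
ee_rot: [0.262, -3.121, 0.007]
force: [0.4, -1.4, -1.0]
width: 0.433
```

Request:
drive_tool --increments '[{"tx": 0.008,"ty": 0.0014,"tz": -0.001,"turn": 0,"grip": 1},{"tx": 0.016,"ty": 0.0027,"tz": -0.002,"turn": 0,"grip": 1},{"tx": 0.016,"ty": 0.0027,"tz": -0.002,"turn": 0,"grip": 1}]'

```text
clock: 21.3
position: [0.5211, -0.05, 0.0281]
ee_rot: [0.262, -3.122, 0.007]
force: [0.4, -0.3, 1.7]
width: 0.428
```

Request:
drive_tool --increments '[{"tx": 0.005,"ty": 0.0009,"tz": 0,"turn": 0,"grip": 1},{"tx": 0.01,"ty": 0.0017,"tz": 0,"turn": 0,"grip": 1},{"tx": 0.01,"ty": 0.0017,"tz": 0,"turn": 0,"grip": 1}]'

```text
clock: 21.6
position: [0.5255, -0.0492, 0.0282]
ee_rot: [0.262, -3.122, 0.007]
force: [0.2, -0.1, 2.0]
width: 0.43
```

Request:
drive_tool --increments '[{"tx": 0.005,"ty": 0.0009,"tz": 0,"turn": 0,"grip": 1},{"tx": 0.01,"ty": 0.0017,"tz": 0,"turn": 0,"grip": 1},{"tx": 0.01,"ty": 0.0017,"tz": 0,"turn": 0,"grip": 1}]'

```text
clock: 21.9
position: [0.53, -0.0484, 0.0282]
ee_rot: [0.263, -3.123, 0.006]
force: [-0.4, 0.7, 2.8]
width: 0.429
```

Request:
drive_tool --increments '[{"tx": 0.004,"ty": 0.0007,"tz": 0,"turn": 0,"grip": 1},{"tx": 0.008,"ty": 0.0014,"tz": 0,"turn": 0,"grip": 1},{"tx": 0.008,"ty": 0.0014,"tz": 0,"turn": 0,"grip": 1}]'

```text
clock: 22.2
position: [0.5335, -0.0478, 0.0282]
ee_rot: [0.263, -3.123, 0.006]
force: [-0.5, -0.4, 1.8]
width: 0.428
```

Request:
drive_tool --increments '[{"tx": 0.004,"ty": 0.0007,"tz": 0,"turn": 0,"grip": 1},{"tx": 0.008,"ty": 0.0014,"tz": 0,"turn": 0,"grip": 1},{"tx": 0.008,"ty": 0.0014,"tz": 0,"turn": 0,"grip": 1}]'

```text
clock: 22.5
position: [0.5371, -0.0472, 0.0283]
ee_rot: [0.263, -3.124, 0.006]
force: [-0.2, -0.2, 2.2]
width: 0.433
```

Request:
drive_tool --increments '[{"tx": 0.004,"ty": 0.0007,"tz": 0,"turn": 0,"grip": 1},{"tx": 0.008,"ty": 0.0014,"tz": 0,"turn": 0,"grip": 1},{"tx": 0.008,"ty": 0.0014,"tz": 0,"turn": 0,"grip": 1}]'

```text
clock: 22.8
position: [0.5406, -0.0465, 0.0283]
ee_rot: [0.263, -3.124, 0.006]
force: [-0.6, -0.2, 1.9]
width: 0.431
```

Request:
drive_tool --increments '[{"tx": 0.004,"ty": 0.0007,"tz": 0,"turn": 0,"grip": 1},{"tx": 0.008,"ty": 0.0014,"tz": 0,"turn": 0,"grip": 1},{"tx": 0.008,"ty": 0.0014,"tz": 0,"turn": 0,"grip": 1}]'

```text
clock: 23.1
position: [0.5442, -0.0459, 0.0283]
ee_rot: [0.263, -3.125, 0.006]
force: [0.1, -0.4, 2.5]
width: 0.429
```

Request:
drive_tool --increments '[{"tx": 0.004,"ty": 0.0007,"tz": 0,"turn": 0,"grip": 1},{"tx": 0.008,"ty": 0.0014,"tz": 0,"turn": 0,"grip": 1},{"tx": 0.008,"ty": 0.0014,"tz": 0,"turn": 0,"grip": 1}]'

```text
clock: 23.4
position: [0.5477, -0.0453, 0.0283]
ee_rot: [0.263, -3.125, 0.006]
force: [-0.4, 0.5, 3.1]
width: 0.426
```

Run:
```python
from h import *
F=[]
for i in range(4):
    im=get_image("wrist");s=observe();F.append(np.r_[s["force"],s["ft_torque"]])
print(s["clock"],s["position"],s["ee_rot"],np.mean(F,0),np.std(F,0))
cv2.imwrite("pics/w9.png",im[:,:,::-1])
g=im[:,:,::-1].astype(float).sum(2);cp=campose("wrist",s)
# deck front edge rows left and right of gripper, col-averaged
u=np.array([.9857,.1685,0]);print("tcp u",s["position"]@u, "v",s["position"]@np.array([-.1685,.9857,0]))
v=cv2.resize(im[180:340,100:410,::-1],None,fx=2.5,fy=2.5,interpolation=cv2.INTER_CUBIC);cv2.imwrite("pics/c9.png",v)
```

```text
23.6 [ 0.5477 -0.0453  0.0283] [ 0.2629 -3.1251  0.0055] [ 0.3877 -0.1347  2.1185  0.1037 -0.138  -0.0293] [0.0959 0.6453 0.4802 0.0314 0.065  0.0132]
tcp u 0.5322176129411619 v -0.1369057530712959
```

View pics/c9.png

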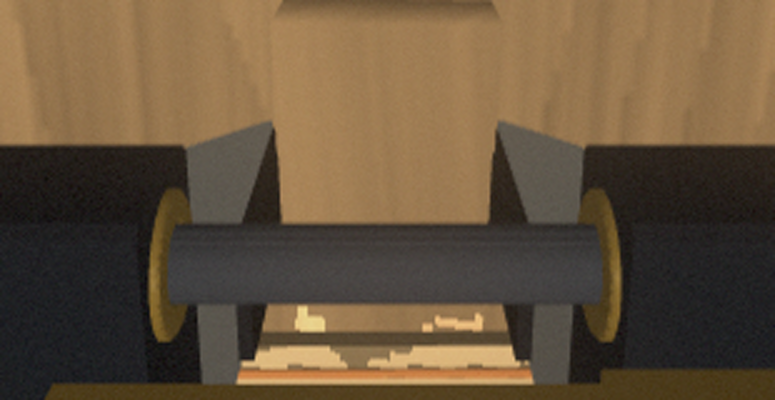

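The wedge is held square. Between the fingers, past the wedge top, the dark front face of the deck shows at crop rows 332–345 (image rows 313–318). I'll compute the distance and remaining clearance.

Run:
```python
from h import *
s=observe();cp=campose("wrist",s);im=cv2.imread("pics/w9.png").astype(float).sum(2)
u=np.array([.9857,.1685,0])
print([(r,int(v)) for r,v in zip(range(298,332),im[298:332,222:290].mean(1))])
for r in(312.8,318):
    for z in(.0327,.0345,.0377,.0395): print(r,z,(onz([255,r],z,cp)[0]-s["position"])@u)
tu=s["position"]@u
# projected rows of edge given u,z
for du in(.026,.030,.034):
    for z in(.033,.035,.038,.040): print(du,z,proj(s["position"]*[1,1,0]+u*du+[0,0,z],cp)[0])
```

```text
[(298, 201), (299, 201), (300, 192), (301, 245), (302, 330), (303, 358), (304, 358), (305, 358), (306, 369), (307, 393), (308, 414), (309, 428), (310, 426), (311, 404), (312, 330), (313, 210), (314, 209), (315, 209), (316, 209), (317, 217), (318, 337), (319, 437), (320, 443), (321, 461), (322, 472), (323, 481), (324, 495), (325, 492), (326, 430), (327, 335), (328, 351), (329, 402), (330, 407), (331, 460)]
312.8 0.0327 0.03374618523704207
312.8 0.0345 0.03250000219169741
312.8 0.0377 0.030284565666640215
312.8 0.0395 0.029038382621295548
318 0.0327 0.036812842321628785
318 0.0345 0.03553077237866517
318 0.0377 0.03325153692450758
318 0.0395 0.031969466981543966
0.026 0.033 [256.2794 299.7831]
0.026 0.035 [256.2944 302.0555]
0.026 0.038 [256.3176 305.5608]
0.026 0.04 [256.3335 307.9648]
0.03 0.033 [256.2787 306.7278]
0.03 0.035 [256.2936 309.0631]
0.03 0.038 [256.3166 312.6649]
0.03 0.04 [256.3324 315.1346]
0.034 0.033 [256.278  313.5877]
0.034 0.035 [256.2928 315.9843]
0.034 0.038 [256.3156 319.6799]
0.034 0.04 [256.3313 322.2136]
```

Full 5 mm face visible, edge 33 mm ahead of the TCP, so contact is imminent. Keep pushing in small steps.

Request:
drive_tool --increments '[{"tx": 0.004,"ty": 0.0007,"tz": 0,"turn": 0,"grip": 1},{"tx": 0.008,"ty": 0.0014,"tz": 0,"turn": 0,"grip": 1},{"tx": 0.008,"ty": 0.0014,"tz": 0,"turn": 0,"grip": 1}]'

```text
clock: 23.9
position: [0.5506, -0.0448, 0.0283]
ee_rot: [0.263, -3.124, 0.006]
force: [-2.4, 0.2, 5.4]
width: 0.426
```

Request:
drive_tool --increments '[{"tx": 0.004,"ty": 0.0007,"tz": 0,"turn": 0,"grip": 1},{"tx": 0.008,"ty": 0.0014,"tz": 0,"turn": 0,"grip": 1},{"tx": 0.008,"ty": 0.0014,"tz": 0,"turn": 0,"grip": 1}]'

```text
clock: 24.2
position: [0.5529, -0.0445, 0.0283]
ee_rot: [0.262, -3.122, 0.007]
force: [-5.1, -0.1, 6.5]
width: 0.428
```

Contact: Fx -5 N, and it rises with travel. A little more for firmness, with the lift still under 1 mm at 1:8.

Request:
drive_tool --increments '[{"tx": 0.004,"ty": 0.0007,"tz": 0,"turn": 0,"grip": 1},{"tx": 0.008,"ty": 0.0014,"tz": 0,"turn": 0,"grip": 1},{"tx": 0.012,"ty": 0.002,"tz": 0,"turn": 0,"grip": 1},{"tx": 0.012,"ty": 0.002,"tz": 0,"turn": 0,"grip": 1}]'

```text
clock: 24.6
position: [0.5561, -0.044, 0.0282]
ee_rot: [0.262, -3.119, 0.008]
force: [-6.8, -1.1, 11.5]
width: 0.427
```

Run:
```python
from h import *
F=[];P=[]
for i in range(4):
    im=get_image("wrist");s=observe();F.append(s["force"]);P.append(s["position"])
print(s["clock"],P[0],P[-1],s["ee_rot"],np.mean(F,0),np.std(F,0),s["width"])
u=np.array([.9857,.1685,0]);cp=campose("wrist",s)
g=im.astype(float).sum(2);print([(r,int(v)) for r,v in zip(range(310,336),g[310:336,222:290].mean(1))])
cv2.imwrite("pics/w10.png",im[:,:,::-1])
t=get_image("top");cv2.imwrite("pics/t10.png",t[:,:,::-1])
for du in(.026,.028,.030): print(du,[round(proj(s["position"]*[1,1,0]+u*du+[0,0,z],cp)[0,1],1) for z in(.033,.034,.038,.039,.040)])
```

```text
24.8 [ 0.5561 -0.044   0.0283] [ 0.5561 -0.044   0.0283] [ 0.2623 -3.1193  0.0081] [-6.8631 -0.9941 10.4404] [0.3961 0.3996 0.6067] 0.42674875013461655
[(310, 335), (311, 334), (312, 329), (313, 281), (314, 234), (315, 263), (316, 271), (317, 318), (318, 371), (319, 380), (320, 381), (321, 383), (322, 388), (323, 398), (324, 411), (325, 426), (326, 431), (327, 438), (328, 451), (329, 458), (330, 468), (331, 478), (332, 477), (333, 381), (334, 178), (335, 177)]
0.026 [np.float64(300.0), np.float64(301.1), np.float64(305.7), np.float64(306.9), np.float64(308.1)]
0.028 [np.float64(303.5), np.float64(304.6), np.float64(309.3), np.float64(310.5), np.float64(311.7)]
0.03 [np.float64(307.0), np.float64(308.1), np.float64(312.9), np.float64(314.1), np.float64(315.3)]
```

Wedging force is rising steadily and the estimated lift is about 1 mm. One more small push for margin, then check that it holds steady.

Request:
drive_tool --increments '[{"tx": 0.005,"ty": 0.0009,"tz": 0,"turn": 0,"grip": 1},{"tx": 0.01,"ty": 0.0017,"tz": 0.001,"turn": 0,"grip": 1},{"tx": 0.014,"ty": 0.0024,"tz": 0.002,"turn": 0,"grip": 1},{"tx": 0.014,"ty": 0.0024,"tz": 0.002,"turn": 0,"grip": 1},{"tx": 0.014,"ty": 0.0024,"tz": 0.002,"turn": 0,"grip": 1}]'

```text
clock: 25.35
position: [0.5594, -0.0435, 0.0283]
ee_rot: [0.262, -3.115, 0.009]
force: [-7.0, -1.1, 3.9]
width: 0.43
```

Run:
```python
from h import *
F=[];P=[]
for i in range(5):
    im=get_image("wrist");s=observe();F.append(s["force"]);P.append(s["position"])
print(s["clock"],P[0],P[-1],s["ee_rot"],np.mean(F,0),np.std(F,0),s["width"],abs(s["dq"]).max())
cv2.imwrite("pics/w11.png",im[:,:,::-1]);t=get_image("top")
cp=campose("wrist",s)
for a,n in((cv2.imread("pics/w9.png"),"w9"),(im[:,:,::-1],"now")):
    g=a[190:260,200:310].astype(float).sum(2);e=np.abs(np.diff(g[:,35:80].mean(1)));print(n,"wedge rear edge row",190+e.argmax(),np.sort(e)[-3:])
t0=cv2.imread("pics/top0.png")[:,:,::-1];d=cv2.absdiff(t,t0).max(2)
a=cv2.resize(t[90:330,60:400,::-1],None,fx=2.3,fy=2.3,interpolation=cv2.INTER_CUBIC);cv2.imwrite("pics/c11.png",a);print(a.shape)
```

```text
25.6 [ 0.5595 -0.0435  0.0283] [ 0.5595 -0.0435  0.0283] [ 0.2618 -3.115   0.009 ] [-6.1209 -1.0758  3.8675] [0.2468 0.6024 0.4879] 0.4292718849367852 0.0022479930137372004
w9 wedge rear edge row 242 [1.6    1.8444 2.0889]
now wedge rear edge row 220 [2.3333 2.6667 3.2444]
(552, 782, 3)
```

View pics/c11.png

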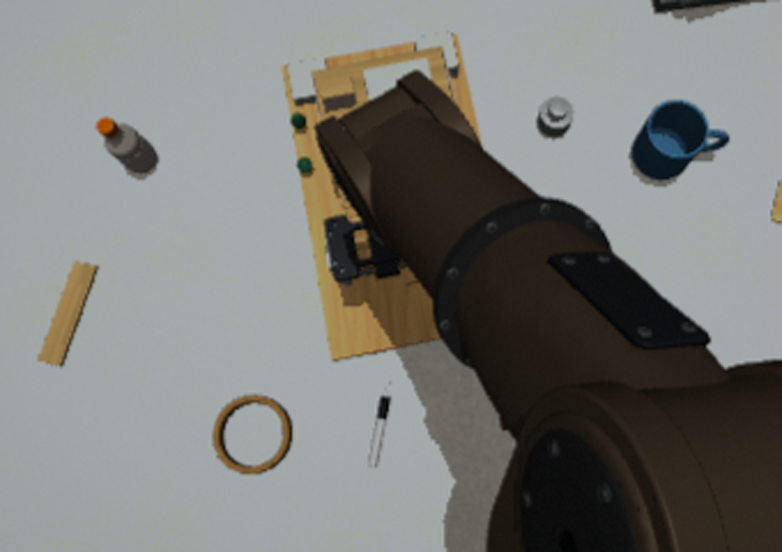

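The bystanders stand where they were, and the wedge is at rest and pressed with Fx -6 N and a small Fz. For any plausible friction that means about 5–10 N on the deck, or roughly 1–1.5 mm of lift. Handing in.

```bash
python3 -c "
from cell import *
s=observe();print(s['clock'],s['force'],s['position'],s['width']);print(sign_off())"
```

```text
25.65 [-6.87580895 -0.59837482  1.82708628] [ 0.55942962 -0.04352354  0.02830523] 0.4271080982189184
the job is handed in; nothing more can be done
None
```

I slid two packing strips in under the middle of the deck, one on the other, until each met the house wall. Then I pushed the small wedge in on top, thin end first, and handed the job in at 25.65 s while still gripping it. No verdict was reported.

**Strips:**
- Wall contact was felt at 5 N for the first strip and 9.5 N for the second.
- Pictures showed the first strip's tail protruding 40 mm, as it should at the wall, and the stack neat and about 6 mm off centre.

**Wedge:**
- By my estimate it is about 70 mm under the deck.
- It was at rest in the final readings, which showed a steady 6–7 N of resistance along the push and 2–4 N upward.
- From that I estimate 5–10 N on the deck and about 1–1.5 mm of lift. I could not measure either directly.
- The fingers were about 12 mm clear of the deck edge, worked out from an earlier view.

**Bystanders:** none in the last top picture had visibly moved. The arm hid the offcut and the try square, so those two could not be rechecked at the end.

**Disagreements:**
- The camera put the gap at about 21 mm, but the wedge met the deck later than that implies, so the gap is nearer 22.5 mm. Two strips were right either way.
- My automatic check that the wedge had not slipped in the fingers was inconclusive.

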